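# Shift the gear selector into third

## Task

The gear selector unit on the surface plate must be left in third for measuring. Without gripping it, push its lever gently with the fingertips or the outside of the fingers: into the cross channel of the H-shaped gate, across to the right-hand lane, then forward (away from the robot) fully home into the third slot, the one with three dots beside it. Leave the V-block, the round housing and the slip gauge that stand round the unit where they are.

Things in the scene. Friction and masses are not known exactly. Their poses are not given: they have to be found in the camera images.
- selector: Gear selector unit, heavy and immovable: grey housing, foot 150 x 130 mm (x by y), body 116 x 104 mm, topped by a flat gate plate 116 x 110 mm whose upper face is 92 mm above the surface. Origin: centre of its underside; x points forward (away from the robot at yaw 0), y left, z up; yaw within 0.4 rad. Dots by the slots: 1 left forward, 2 left rear, 3 right forward, 4 right rear.
- gate (a point): Centre of the H-shaped slot, on the plate's upper face (92 mm up); axes as the unit's. Slots are 20 mm wide: two lanes along x, centred 22 mm left and right of here, 68 mm long, joined by a cross channel along y through here. The lever's 12 mm stick can move only along the slots, with 4 mm play to each side.
- slot3 (a point): Where the stick stands when home in the third slot: forward end of the right-hand lane, on the plate's upper face, about 28 mm forward and 22 mm right of the gate's centre.
- pivot (a point): Point about which the lever tilts both ways: on the unit's vertical centre line, 18 mm above the surface. The lever stays where it is left (friction): 2 to 3 N at the knob moves it.
- across (a joint): Sideways tilt of the lever, rad: 0 upright, positive to the unit's right (-y), negative to its left. About -0.30 in the middle of the left lane, where it starts, and +0.30 in the right lane; the gate stops it at about 0.35 either way.
- shift (a joint): Fore-and-aft tilt of the lever, rad: 0 in the cross channel, positive forward (+x of the unit, slots 1 and 3), negative rearward. The slot ends stop it at about +0.35 and -0.35. The lever passes across only while this is within about 0.05 of 0 (the corners there are rounded). Starts anywhere from -0.33 to 0.33.
- knob (a point): Middle of the black knob, 138 mm from the pivot along the stick. Round, 32 mm in diameter, 40 mm tall (21 mm below to 19 mm above this point), sides straight for 20 mm. 156 mm above the surface when upright; in a slot end about 48 mm forward or back and 39 mm left or right of the unit's middle and about 14 mm lower. Knob and collar leave about 20 mm of bare stick above the gate plate.
- bench_vblock: Bystander: steel V-block, 33 x 40 x 34 mm tall, loose, to the left of the unit. Origin: centre of its underside. Must stay where it is.
- loose_housing: Bystander: round white-metal housing, 46 mm in diameter, 38 mm tall, loose, to the right of the unit. Origin: centre of its underside. Must stay where it is.
- slip_gauge: Bystander: steel slip gauge standing on edge, 35 x 9 mm, 30 mm tall, loose, on the robot's side of the unit. Origin: centre of its underside. Must stay where it is.

How it is judged:
By the outcome, as a careful person would: the job done as asked, in the order asked, and still so for the second after the job is handed in, with the robot touching nothing.
It also fails if it takes over 54 s, if anything falls off the work surface, if the arm or the gripper's body presses on something with over 40 N, if the wrist force passes 120 N, or if a joint passes its speed limit or range.

## Robot

A 6-joint arm with a two-finger parallel gripper is mounted at the origin on a cart in front of the work surface, level with it; the furniture and walls round the work are solid. World frame = base frame: x ahead of the robot, y to its left, z up, the work surface at z = 0. Lengths are in m, angles in rad, forces in N, time in s.
With the tool pointing down it reaches from about 0.425 to 0.95 m from the base axis. Payload 3.5 kg.
Tool frame: the origin (TCP) lies on the centre line of the jaws, within the pads' length; the fingertips stand ahead of it and the grasp point (between the pads) lies 11 mm behind it (tips_ahead is the z of the fingertips in the tool frame, in m); z points along the fingers, y is the direction in which the jaws open and shut (so a half turn about z gives the same grasp; the last joint's range is limited). The gripper opens to 85 mm and grips with 20 to 120 N. Pads are 22 mm wide; open, the fingers measure 114 mm over their backs; the gripper's body (76 mm by 85 mm) begins 54 mm behind the grasp point. The pads swing forward as they close: fully open they stand 13 mm farther back than shut.
Start: joints at [-1.477, 0.286, 1.577, -0, 1.279, -0.15], TCP at [0.163, -0.655, 0.217] pointing down, gripper open.
Joint ranges: [-2.77, 2.77], [-0.9, 2.22], [0.21, 2.48], [-1.53, 4.67], [0.24, 2.81], [-2.84, 2.84]. Speed limits (rad/s): [2.79, 2.79, 3.14, 3.14, 3.14, 3.14].

## Interface

Orientations are given as a unit quaternion [x, y, z, w].
In Python, from plant import * gives the robot as it stands. The module is installed in compiled form; this text tells all that it offers.
- The arm moves only by the tool move_arm, never from a script. Its arguments are lists of equal length, an entry for each row: "linear": the shift along the world's x, y, z in m, a list of three; "twist": the turn, a rotation vector about the world's x, y, z in degrees, a list of three. A call has 1 to 20 rows; each row shifts and turns the pose as measured when the row begins; what a row does not reach is not made up. A row lasts 1/12 s, in which the tool goes at most 41.7 mm and 7.16 degrees, less where a joint would pass 70% of its speed; a pose out of reach is approached as far as the arm can. A call is refused whole if a number of a shift passes 0.0417 or a number of a turn 7.16, either way. A call with a gripper value outside its range is refused whole. "grip" is the opening, from 0 (shut) to 1 (fully open), set as the call begins (left out, the last holds). The fingers move at their own pace and stop on an object; "force" is the grip in N (left out, the last holds). Time passes only in rows, so rows that do not move let the fingers close. It gives the time, the measured TCP pose, the force and the opening at its end, in the units of the state.
- get_state(): the state, without advancing time (a new reading comes with each control period).
- read_camera(name): name is "scene" or "top"; returns a dict with "img" (420x560x3 uint8, blue, green, red), "depth" (420x560 float32, m along the optical axis (not along the pixel's ray), 0 where there is no reading), "fx", "fy", "cx", "cy" (pixels), "rvec" (rotation vector, rad) and "tvec" (3), from world to camera coordinates, as OpenCV has them. Camera axes: x right, y down, z forward; pixel columns grow to the right and rows downward; lengths in m; the calibration is good to about 2 mm. A picture is of the moment at which its call begins.
- sign_off(): hands the job in, once; it reports no verdict.
The state is a dict: "time": time; "qpos": joint angles; "dq": joint speeds; "joint_efforts": joint torques, N m; "eef_pos": TCP position; "tcp_rot": TCP orientation; "contact_force": force on the tool from outside, world axes, zero at the start; "wrist_torque": the same for the moment, N m; "opening": opening from 0.0 (shut) to 1.0 (fully open).
Only numpy, scipy, OpenCV 4.12 (cv2) and the standard library are available. Lean on these libraries where they do the work, as an engineer would, in place of code of your own. Each camera call takes 0.05 s, during which the arm holds its last target.

## Working session

There is one attempt and no reset: what is moved stays moved. The work goes in short steps, Python scripts to look and compute and a tool call to move; the robot and the scene stay as the last step left them, time stands still between calls to the robot, and variables do not carry over. Pictures are saved under pics/ and viewed, and the job is handed in when it is done.

Besides the shell and the picture viewer there is one more tool, called after ">>>" as name(argument=value, ...) on one line, values as JSON. move_arm: Moves the arm, as the interface text tells. Its arguments: {"type":"object","properties":{"linear":{"type":"array","items":{"type":"array","items":{"type":"number"}}},"twist":{"type":"array","items":{"type":"array","items":{"type":"number"}}},"grip":{"type":"number"},"force":{"type":"number"}},"required":["linear","twist"]}

```bash
mkdir -p pics; cat > look.py <<'E'
from plant import *
import numpy as np, cv2, sys
tag=sys.argv[1]
s=get_state(); print({k:np.round(v,4).tolist() for k,v in s.items()})
for n in ("scene","top"):
    c=read_camera(n); cv2.imwrite(f"pics/{tag}_{n}.png",c["img"])
    np.savez(f"{tag}_{n}.npz",**c)
    R=cv2.Rodrigues(np.array(c["rvec"]))[0]; print(n,c["fx"],c["cx"],c["cy"],"cam at",(-R.T@np.array(c["tvec"]).ravel()).round(3))
E
python3 look.py a
```

```text
{'time': 0.0, 'qpos': [-1.477, 0.2872, 1.5782, -0.0, 1.2786, -0.15], 'dq': [-0.0, -0.0001, 0.0011, 0.0008, 0.0003, -0.0001], 'joint_efforts': [-0.0009, -40.5985, -29.2627, -0.0002, 0.0058, 0.0], 'eef_pos': [0.1629, -0.6543, 0.216], 'tcp_rot': [0.9926, 0.1216, 0.0, -0.0012], 'contact_force': [-0.0628, 0.9658, 0.1398], 'wrist_torque': [-0.0052, 0.0084, -0.0131], 'opening': 0.9997}
scene 445.13547608421305 284.23480640610063 215.3411666651284 cam at [0.207 0.475 0.776]
top 452.0564813485293 278.3580148411219 215.30186442468394 cam at [ 0.457 -0.     1.005]
```

View pics/a_scene.png

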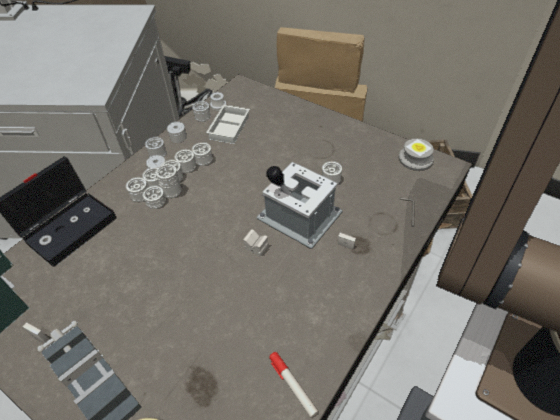

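View pics/a_top.png

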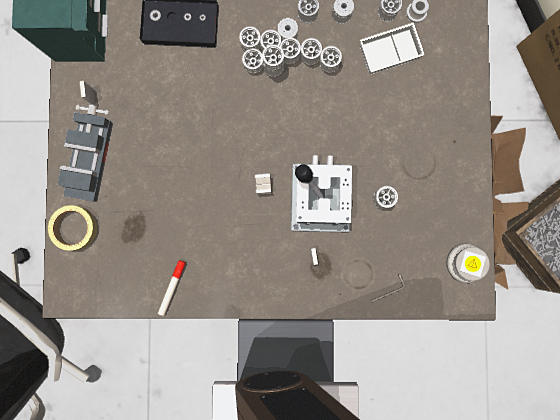

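The top view shows the unit at about (322,197) px. The knob at (304,174) is in the left lane, forward. The V-block is at (263,184), the housing at (386,197) and the slip gauge at (314,256). I'll measure next.

```bash
cat > geo.py <<'E'
import numpy as np, cv2
def load(f):
    d=dict(np.load(f)); d["R"]=cv2.Rodrigues(d["rvec"])[0]; d["C"]=-d["R"].T@d["tvec"].ravel(); return d
def plane(d,uv,z):
    r=d["R"].T@np.array([(uv[0]-d["cx"])/d["fx"],(uv[1]-d["cy"])/d["fy"],1.]); return d["C"]+r*(z-d["C"][2])/r[2]
def ray(d,uv):
    r=d["R"].T@np.array([(uv[0]-d["cx"])/d["fx"],(uv[1]-d["cy"])/d["fy"],1.]); return r/np.linalg.norm(r)
def cloud(d):
    v,u=np.mgrid[:420,:560]; z=d["depth"]
    P=np.stack([(u-d["cx"])/d["fx"]*z,(v-d["cy"])/d["fy"]*z,z],-1)
    return (P-d["tvec"].ravel())@d["R"]
def proj(d,p): return cv2.projectPoints(np.array(p,float).reshape(-1,3),d["rvec"],d["tvec"],np.array([[d["fx"],0,d["cx"]],[0,d["fy"],d["cy"]],[0,0,1.]]),None)[0].reshape(-1,2)
def tri(a,ua,b,ub):
    A=0;B=0
    for d,u in((a,ua),(b,ub)):
        r=ray(d,u);M=np.eye(3)-np.outer(r,r);A=A+M;B=B+M@d["C"]
    return np.linalg.solve(A,B)
E
cat > m1.py <<'E'
from geo import *
t=load("a_top.npz");s=load("a_scene.npz")
for n,d in(("top",t),("scene",s)):
    P=cloud(d); ok=(d["depth"]>0)&(abs(P[...,2]-.092)<.006)&(P[...,0]>.35)&(P[...,0]<.65)&(P[...,1]>-.22)&(P[...,1]<.05)
    m=ok.astype(np.uint8); nn,l,st,_=cv2.connectedComponentsWithStats(m); k=1+st[1:,4].argmax()
    q=P[l==k]; xy=q[:,:2]; hull=cv2.convexHull(xy.astype(np.float32)); r=cv2.minAreaRect(hull); print(n,"plate",len(q),r,"z",np.median(q[:,2]))
    g=cv2.cvtColor(d["img"],cv2.COLOR_BGR2GRAY)
    # knob: black
    b=((g<45)).astype(np.uint8); 
    if n=="top": b[:, :280]=0;b[:,340:]=0;b[:140]=0;b[250:]=0
    else: b[:155]=0;b[195:]=0;b[:,:255]=0;b[:,292:]=0
    nn,l,st,ce=cv2.connectedComponentsWithStats(b); print(st[1:],ce[1:])
    k=1+st[1:,4].argmax(); globals()["k_"+n]=ce[k]
    kp=P[(l==k)&(d["depth"]>0)]; print("knob depth pts",np.median(kp,0),kp[:,2].max())
    x0,y0,x1,y1=(280,140,420,280) if n=="top" else (230,145,370,265)
    cv2.imwrite(f"pics/z_{n}.png",cv2.resize(d["img"][y0:y1,x0:x1],None,fx=5,fy=5,interpolation=cv2.INTER_CUBIC)[:600,:800])
print(tri(t,k_top,s,k_scene))
P=cloud(t)
for nm,(x,y,w) in dict(vb=(263,184,20),hs=(386,197,20),sg=(314,256,14)).items():
    q=P[y-w:y+w,x-w:x+w].reshape(-1,3); q=q[(q[:,2]>.015)&(q[:,2]<.06)]; print(nm,len(q),q.min(0),q.max(0),q.mean(0))
E
python3 m1.py
```

```text
top plate 2113 ((0.555948793888092, -0.07837231457233429), (0.11035942286252975, 0.11654007434844971), 88.71064758300781) z 0.09268740484118343
[[295 165  18  18 172]
 [324 189   1   1   1]
 [299 222   8   1   8]
 [310 222   4   1   4]
 [332 223   3   1   3]] [[304.         174.15116279]
 [324.         189.        ]
 [302.5        222.        ]
 [311.5        222.        ]
 [333.         223.        ]]
knob depth pts [ 0.58230444 -0.03693066  0.16063341] 0.1698693387602051
scene plate 1655 ((0.5588411092758179, -0.0748520940542221), (0.11330831795930862, 0.11862015724182129), 88.05091094970703) z 0.09103886045989942
[[267 166  16  20 207]] [[274.99033816 175.62318841]]
knob depth pts [ 0.58393063 -0.02523616  0.15539549] 0.1664164181927876
[ 0.58936654 -0.03462291  0.1430857 ]
vb 281 [0.56309196 0.03287741 0.01628846] [0.60452259 0.06565059 0.03911179] [0.58400842 0.04873457 0.02975885]
hs 340 [ 0.53174982 -0.23934709  0.01500879] [ 0.57789286 -0.19396306  0.04323108] [ 0.5547458  -0.21648225  0.03230551]
sg 77 [ 0.40967281 -0.06837459  0.01516408] [ 0.44443709 -0.05543234  0.03430718] [ 0.42693902 -0.06179374  0.02982063]
```

```bash
ls pics
```

```text
a_scene.png
a_top.png
z_scene.png
z_top.png
```

View pics/z_top.png

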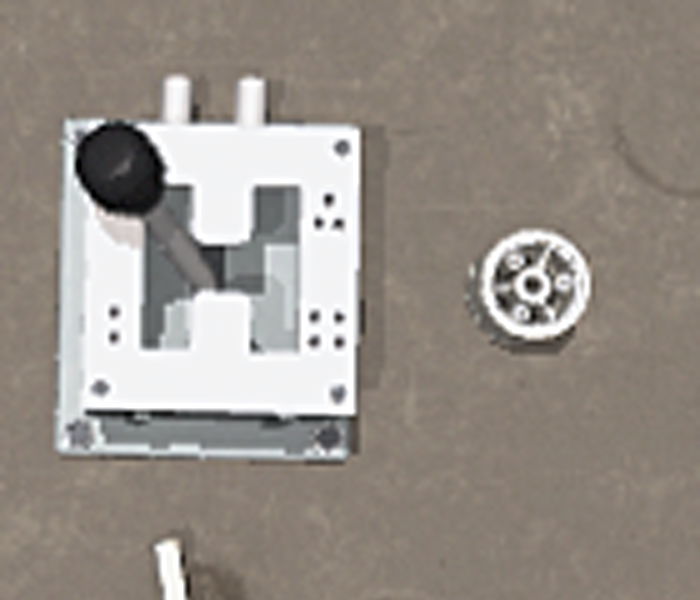

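View pics/z_scene.png

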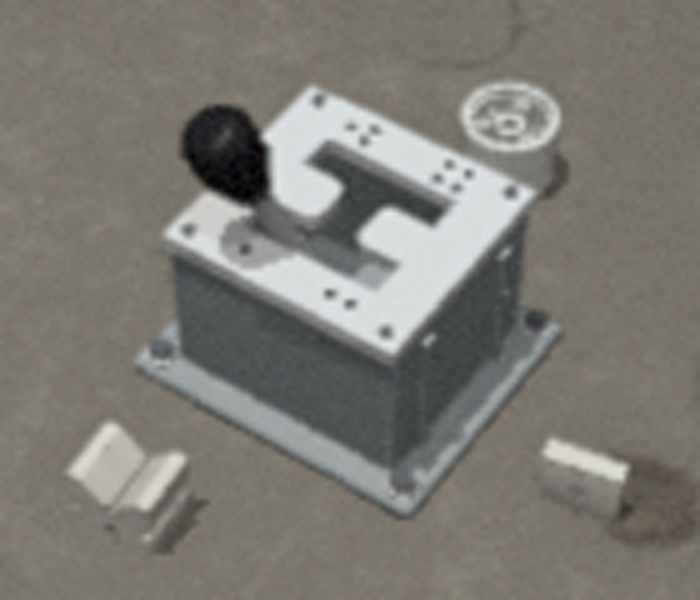

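```bash
python3 - <<'E'
import plant; print([n for n in dir(plant) if n[0]!='_'], getattr(plant,'tips_ahead',None))
from plant import *
print(globals().get('tips_ahead'))
from geo import *
t=load("a_top.npz");s=load("a_scene.npz")
print("gate",plane(t,(324.3,193.5),.092), proj(s,plane(t,(324.3,193.5),.092)))
# gate centre in scene zoom ~ H corners (325,140)...(455,205),(398,262)
c=np.array([0.556,-0.078]);y=-.025;R=np.array([[np.cos(y),-np.sin(y)],[np.sin(y),np.cos(y)]])
for n,d in(("top",t),("scene",s)):
    im=d["img"].copy()
    pts=[(.058,.055,.092),(.058,-.055,.092),(-.058,-.055,.092),(-.058,.055,.092),(.034,.032,.092),(.034,-.032,.092),(-.034,-.032,.092),(-.034,.032,.092)]
    W=[np.r_[c+R@np.array(p[:2]),p[2]] for p in pts]
    x0,y0=(280,140) if n=="top" else (230,145)
    z=cv2.resize(im[y0:y0+120,x0:x0+140],None,fx=5,fy=5,interpolation=cv2.INTER_CUBIC)
    for q in proj(d,W): cv2.circle(z,tuple(int(v) for v in ((q-[x0,y0])*5+2)),4,(0,0,255),-1)
    cv2.imwrite(f"pics/chk_{n}.png",z)
a=cv2.imread("pics/chk_top.png");b=cv2.imread("pics/chk_scene.png")
cv2.imwrite("pics/chk.png",cv2.resize(np.hstack([a,b]),(800,343)))
E
```

```text
['Unreachable', 'get_state', 'read_camera', 'sign_off', 'tips_ahead'] 0.008
0.008
gate [ 0.55536703 -0.07910109  0.092     ] [[302.23940719 186.72616586]]
```

View pics/chk.png

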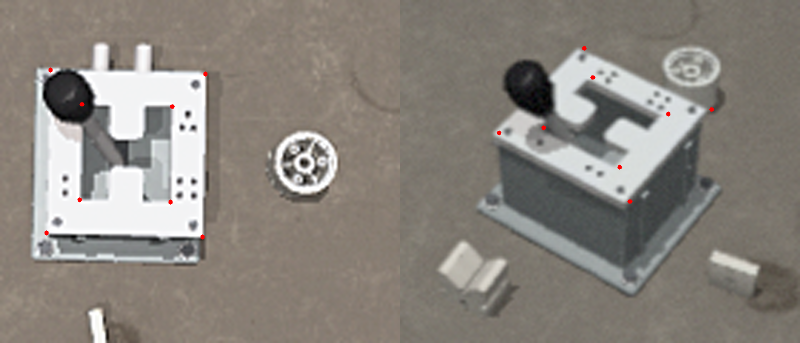

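>>> move_arm(linear=[[0.012,0.0155,0.0025],[0.012,0.0155,0.0025],[0.012,0.0155,0.0025],[0.012,0.0155,0.0025],[0.012,0.0155,0.0025],[0.012,0.0155,0.0025],[0.012,0.0155,0.0025],[0.012,0.0155,0.0025],[0.012,0.0155,0.0025],[0.012,0.0155,0.0025],[0.012,0.0155,0.0025],[0.012,0.0155,0.0025],[0.012,0.0155,0.0025],[0.012,0.0155,0.0025],[0.012,0.0155,0.0025],[0.012,0.0155,0.0025],[0.012,0.0155,0.0025],[0.012,0.0155,0.0025],[0.012,0.0155,0.0025],[0.012,0.0155,0.0025]], twist=[[0,0,-0.78],[0,0,-0.78],[0,0,-0.78],[0,0,-0.78],[0,0,-0.78],[0,0,-0.78],[0,0,-0.78],[0,0,-0.78],[0,0,-0.78],[0,0,-0.78],[0,0,-0.78],[0,0,-0.78],[0,0,-0.78],[0,0,-0.78],[0,0,-0.78],[0,0,-0.78],[0,0,-0.78],[0,0,-0.78],[0,0,-0.78],[0,0,-0.78]], grip=0, force=20)

```text
time: 1.77
eef_pos: [0.4061, -0.3238, 0.2528]
tcp_rot: [1.0, -0.025, -0.003, -0.013]
contact_force: [-0.5, -0.2, 0.1]
opening: 0.002
```

>>> move_arm(linear=[[0.012,0.015,0],[0.012,0.015,0],[0.012,0.015,0],[0.012,0.015,0],[0.012,0.015,0],[0.012,0.015,0],[0.012,0.015,0],[0.012,0.015,0],[0.012,0.015,0],[0.012,0.015,0],[0.012,0.015,0],[0.012,0.015,0],[0.012,0.015,0],[0.012,0.015,0],[0.012,0.015,0],[0.012,0.015,0],[0.012,0.015,0],[0.01,0.01,0],[0.01,0.01,0],[0,0,0]], twist=[[0,0,0],[0,0,0],[0,0,0],[0,0,0],[0,0,0],[0,0,0],[0,0,0],[0,0,0],[0,0,0],[0,0,0],[0,0,0],[0,0,0],[0,0,0],[0,0,0],[0,0,0],[0,0,0],[0,0,0],[0,0,0],[0,0,0],[0,0,0]])

```text
time: 3.43
eef_pos: [0.6358, -0.0269, 0.2412]
tcp_rot: [1.0, -0.023, -0.012, -0.017]
contact_force: [0.9, -0.3, 0.2]
opening: 0.003
```

```bash
python3 look.py b
```

```text
{'time': 3.4333, 'qpos': [-0.2139, 0.1993, 1.6374, 0.0304, 1.3342, 1.3962], 'dq': [-0.0128, -0.001, 0.0164, -0.033, 0.0155, -0.0113], 'joint_efforts': [0.4182, -37.0353, -29.6453, 0.1292, 0.0245, 0.0756], 'eef_pos': [0.6358, -0.0269, 0.2412], 'tcp_rot': [0.9995, -0.0234, -0.0116, -0.0173], 'contact_force': [0.8774, -0.2753, 0.1803], 'wrist_torque': [-0.0179, 0.0072, -0.0011], 'opening': 0.003}
scene 445.13547608421305 284.23480640610063 215.3411666651284 cam at [0.207 0.475 0.776]
top 452.0564813485293 278.3580148411219 215.30186442468394 cam at [ 0.457 -0.     1.005]
```

View pics/b_scene.png

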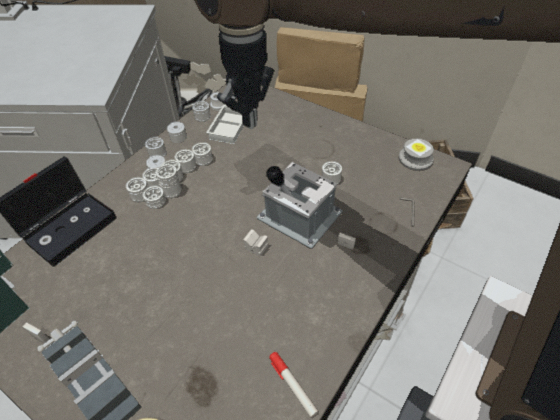

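The arm is clear, standing in front of the knob (knob at 275,175 px). I'm straightening the tool and lowering it in front of the knob.

>>> move_arm(linear=[[0.001,-0.001,-0.009],[0.001,-0.001,-0.009],[0.001,-0.001,-0.009],[0.001,-0.001,-0.009],[0.001,-0.001,-0.009],[0.001,-0.001,-0.009],[0,-0.001,-0.009],[0,-0.001,-0.009],[0,-0.001,-0.009],[0,-0.001,-0.009],[0,0,-0.007],[0,0,-0.004],[0,0,0]], twist=[[-0.2,-0.13,0.12],[-0.2,-0.13,0.12],[-0.2,-0.13,0.12],[-0.2,-0.13,0.12],[-0.2,-0.13,0.12],[-0.2,-0.13,0.12],[-0.2,-0.13,0.12],[-0.2,-0.13,0.12],[-0.2,-0.13,0.12],[-0.2,-0.13,0.12],[0,0,0],[0,0,0],[0,0,0]])

```text
time: 4.62
eef_pos: [0.6374, -0.043, 0.1266]
tcp_rot: [1.0, -0.015, -0.002, 0.002]
contact_force: [0.6, -0.3, 0.2]
opening: 0.003
```

```bash
python3 look.py c; python3 - <<'E'
import cv2
a=cv2.imread("pics/c_scene.png")[120:260,220:380];b=cv2.imread("pics/c_top.png")[120:260,260:420]
import numpy as np
cv2.imwrite("pics/c.png",cv2.resize(np.hstack([a,b]),(800,350),interpolation=cv2.INTER_CUBIC))
E
```

```text
{'time': 4.6167, 'qpos': [-0.2237, 0.2952, 1.739, -0.0062, 1.1102, 1.3793], 'dq': [0.0027, 0.003, -0.0013, -0.0006, -0.001, -0.0022], 'joint_efforts': [-0.0467, -39.2014, -27.6087, -0.013, -0.052, -0.0001], 'eef_pos': [0.6374, -0.043, 0.1266], 'tcp_rot': [0.9999, -0.0147, -0.002, 0.0024], 'contact_force': [0.5579, -0.3476, 0.1887], 'wrist_torque': [-0.0503, -0.0198, -0.0518], 'opening': 0.0034}
scene 445.13547608421305 284.23480640610063 215.3411666651284 cam at [0.207 0.475 0.776]
top 452.0564813485293 278.3580148411219 215.30186442468394 cam at [ 0.457 -0.     1.005]
```

View pics/c.png

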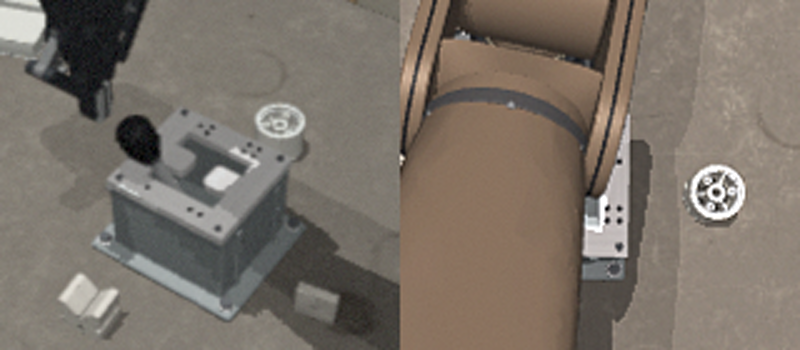

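>>> move_arm(linear=[[0,0.003,0.005],[0,0.002,0.004],[-0.006,0,0],[-0.006,0,0],[-0.005,0,0],[-0.005,0,0],[-0.005,0,0],[-0.005,0,0],[-0.005,0,0],[0,0,0]], twist=[[0,0,0],[0,0,0],[0,0,0],[0,0,0],[0,0,0],[0,0,0],[0,0,0],[0,0,0],[0,0,0],[0,0,0]])

```text
time: 5.55
eef_pos: [0.6033, -0.0367, 0.1457]
tcp_rot: [1.0, -0.015, 0.009, 0.002]
contact_force: [2.0, -0.4, -0.0]
opening: 0.002
```

```bash
cat > zs.py <<'E'
import cv2,sys
n=sys.argv[1]
a=cv2.imread(f"pics/{n}_scene.png")[130:250,220:380]
cv2.imwrite(f"pics/{n}z.png",cv2.resize(a,(800,600),interpolation=cv2.INTER_CUBIC))
E
python3 look.py d; python3 zs.py d
```

```text
{'time': 5.55, 'qpos': [-0.2281, 0.1909, 1.8275, -0.0009, 1.105, 1.3733], 'dq': [-0.001, -0.0047, -0.0039, -0.0001, -0.0105, -0.0004], 'joint_efforts': [-0.2738, -35.1688, -26.721, -0.1177, 0.3274, -0.0132], 'eef_pos': [0.6033, -0.0367, 0.1457], 'tcp_rot': [0.9998, -0.0151, 0.0088, 0.0023], 'contact_force': [1.9591, -0.4172, -0.0054], 'wrist_torque': [0.0696, -0.268, -0.0094], 'opening': 0.0022}
scene 445.13547608421305 284.23480640610063 215.3411666651284 cam at [0.207 0.475 0.776]
top 452.0564813485293 278.3580148411219 215.30186442468394 cam at [ 0.457 -0.     1.005]
```

View pics/dz.png

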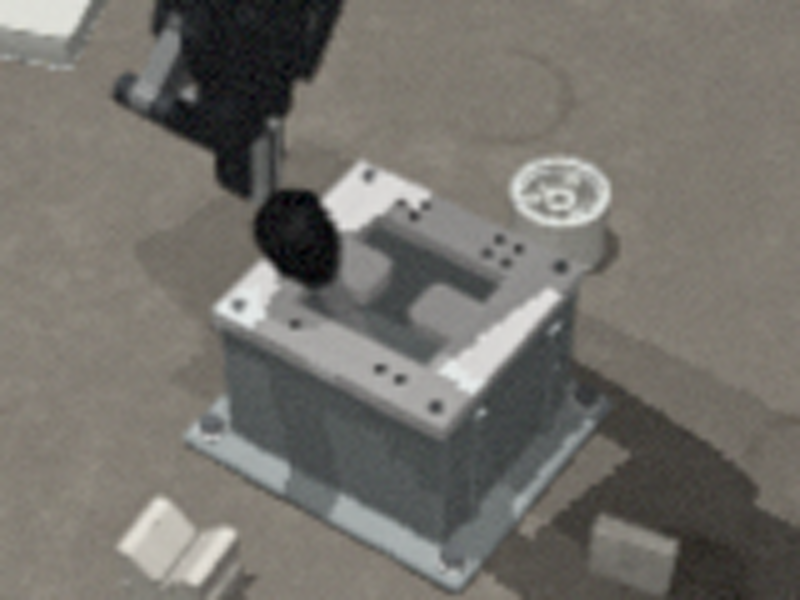

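>>> move_arm(linear=[[-0.004,0,-0.002],[-0.004,0,-0.002],[-0.004,0,-0.002],[-0.003,0,-0.002],[-0.002,0,-0.001],[0,0,0]], twist=[[0,0.15,0],[0,0.15,0],[0,0.15,0],[0,0.15,0],[0,0.15,0],[0,0,0]])

```text
time: 6.15
eef_pos: [0.596, -0.0368, 0.1466]
tcp_rot: [1.0, -0.016, 0.015, 0.002]
contact_force: [2.3, 1.2, 0.4]
opening: 0.001
```

```bash
python3 look.py e; python3 zs.py e
```

```text
{'time': 6.15, 'qpos': [-0.2324, 0.1676, 1.8529, 0.0024, 1.0909, 1.3696], 'dq': [0.0012, 0.0003, -0.0054, -0.0026, -0.0038, -0.0013], 'joint_efforts': [-0.6388, -34.024, -26.6011, -0.2801, 0.3041, -0.0164], 'eef_pos': [0.596, -0.0368, 0.1466], 'tcp_rot': [0.9998, -0.0161, 0.0149, 0.0022], 'contact_force': [2.2805, 1.1854, 0.4453], 'wrist_torque': [0.1592, -0.2674, -0.0269], 'opening': 0.0009}
scene 445.13547608421305 284.23480640610063 215.3411666651284 cam at [0.207 0.475 0.776]
top 452.0564813485293 278.3580148411219 215.30186442468394 cam at [ 0.457 -0.     1.005]
```

View pics/ez.png

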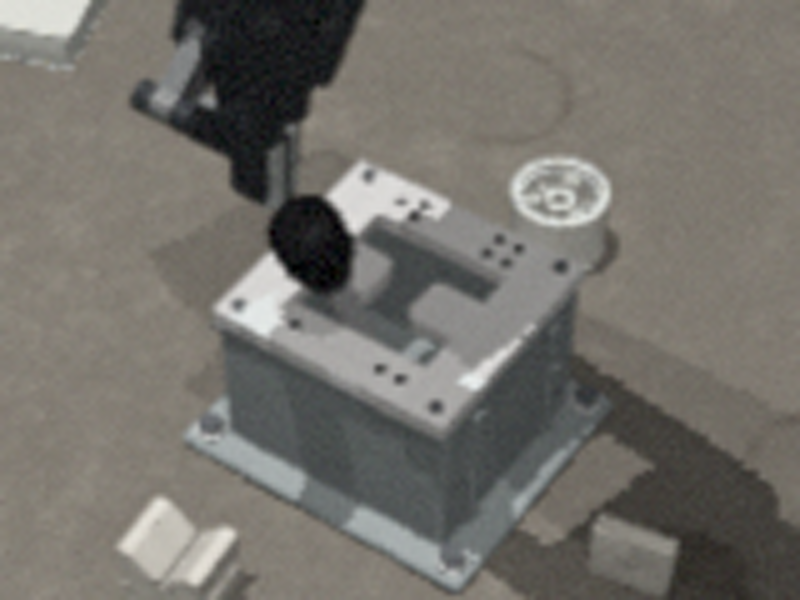

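>>> move_arm(linear=[[-0.006,0,-0.005],[-0.006,0,-0.005],[-0.004,0,-0.005]], twist=[[0,0.6,0],[0,0.6,0],[0,0.6,0]])

```text
time: 6.5
eef_pos: [0.5836, -0.0382, 0.1352]
tcp_rot: [1.0, -0.016, 0.004, 0.004]
contact_force: [2.1, 0.4, 1.2]
opening: -0.003
```

```bash
python3 look.py f; python3 zs.py f; python3 - <<'E'
from geo import *
for n in "abcdef":
    d=load(f"{n}_scene.npz");im=d["img"].max(2)<45
    print(n)
    m=im.astype(np.uint8);m[:160]=0;m[205:]=0;m[:,:255]=0;m[:,310:]=0
    k,l,st,ce=cv2.connectedComponentsWithStats(m);i=1+st[1:,4].argmax();print(st[i],ce[i],[plane(d,ce[i],z).round(4)[:2] for z in(.146,.15)])
E
```

```text
{'time': 6.5, 'qpos': [-0.236, 0.1668, 1.8763, -0.0069, 1.0896, 1.3701], 'dq': [-0.0101, 0.0439, 0.0674, -0.0406, -0.0008, 0.0104], 'joint_efforts': [-0.1083, -33.084, -25.4932, -0.1472, 0.496, -0.0239], 'eef_pos': [0.5836, -0.0382, 0.1352], 'tcp_rot': [0.9999, -0.016, 0.0037, 0.004], 'contact_force': [2.0546, 0.4293, 1.2069], 'wrist_torque': [0.0532, -0.3909, 0.031], 'opening': -0.0028}
scene 445.13547608421305 284.23480640610063 215.3411666651284 cam at [0.207 0.475 0.776]
top 452.0564813485293 278.3580148411219 215.30186442468394 cam at [ 0.457 -0.     1.005]
a
[267 166  16  20 204] [275.0245098  175.69607843] [array([ 0.5898, -0.031 ]), array([ 0.5874, -0.0278])]
b
[267 166  17  20 227] [275.0969163  175.43612335] [array([ 0.5901, -0.0317]), array([ 0.5877, -0.0285])]
c
[267 166  17  20 237] [275.00843882 175.37974684] [array([ 0.5904, -0.0318]), array([ 0.5879, -0.0285])]
d
[271 168  17  19 231] [279.01731602 176.7965368 ] [array([ 0.5814, -0.0329]), array([ 0.579 , -0.0297])]
e
[274 169  16  20 225] [281.95555556 178.21777778] [array([ 0.5742, -0.0328]), array([ 0.5719, -0.0296])]
f
[280 172  16  19 224] [287.87053571 180.99107143] [array([ 0.5601, -0.0329]), array([ 0.5578, -0.0297])]
```

View pics/fz.png

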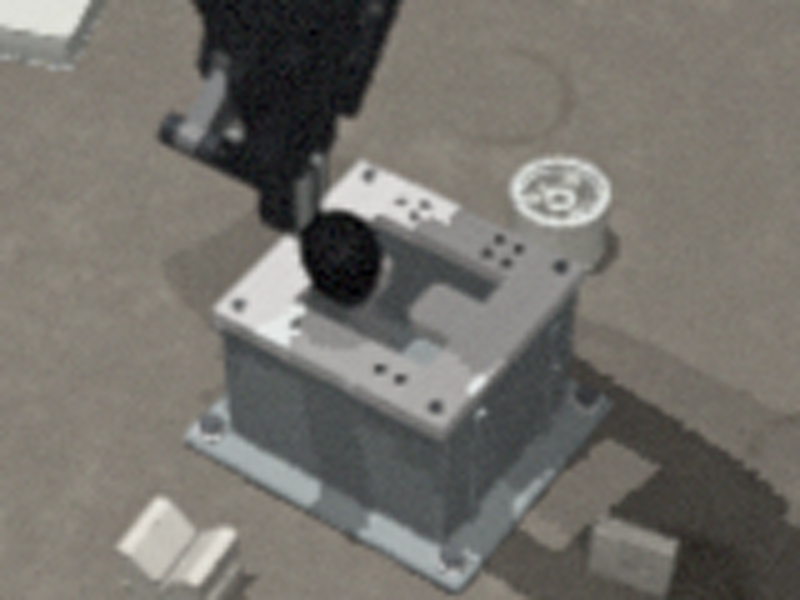

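At f the knob is at about x 0.558, y -0.03, which is in the cross channel with shift near 0. I'm backing off forward and going round to its left side.

>>> move_arm(linear=[[0.01,0,0],[0.01,0,0],[0.01,0,0],[0,0.012,0],[0,0.012,0],[0,0.012,0],[0,0.012,0],[0,0.012,0],[0,0,0]], twist=[[0,0,0],[0,0,0],[0,0,0],[0,0,0],[0,0,0],[0,0,0],[0,0,0],[0,0,0],[0,0,0]])

```text
time: 7.35
eef_pos: [0.6095, 0.0292, 0.1265]
tcp_rot: [1.0, -0.016, -0.007, 0.003]
contact_force: [-0.9, -0.1, -0.3]
opening: 0.001
```

>>> move_arm(linear=[[-0.01,0,0.002],[-0.01,0,0.002],[-0.01,0,0.002],[-0.01,0,0.002],[-0.007,0,0],[0,0,0],[0,0,0]], twist=[[0,0,0],[0,0,0],[0,0,0],[0,0,0],[0,0,0],[0,0,0],[0,0,0]])

```text
time: 7.93
eef_pos: [0.5555, 0.0298, 0.1361]
tcp_rot: [1.0, -0.015, -0.007, 0.003]
contact_force: [-0.1, 0.1, 0.7]
opening: -0.005
```

```bash
python3 look.py g; python3 zs.py g
```

```text
{'time': 7.9333, 'qpos': [-0.1249, 0.1175, 1.9299, -0.0091, 1.1083, 1.4801], 'dq': [-0.0074, -0.0282, 0.0273, -0.0008, 0.0064, -0.0012], 'joint_efforts': [0.1398, -31.5695, -26.5945, -0.0142, 0.0626, -0.0009], 'eef_pos': [0.5555, 0.0298, 0.1361], 'tcp_rot': [0.9999, -0.015, -0.0075, 0.0033], 'contact_force': [-0.0575, 0.1395, 0.7283], 'wrist_torque': [-0.033, -0.0089, -0.0115], 'opening': -0.0049}
scene 445.13547608421305 284.23480640610063 215.3411666651284 cam at [0.207 0.475 0.776]
top 452.0564813485293 278.3580148411219 215.30186442468394 cam at [ 0.457 -0.     1.005]
```

View pics/gz.png

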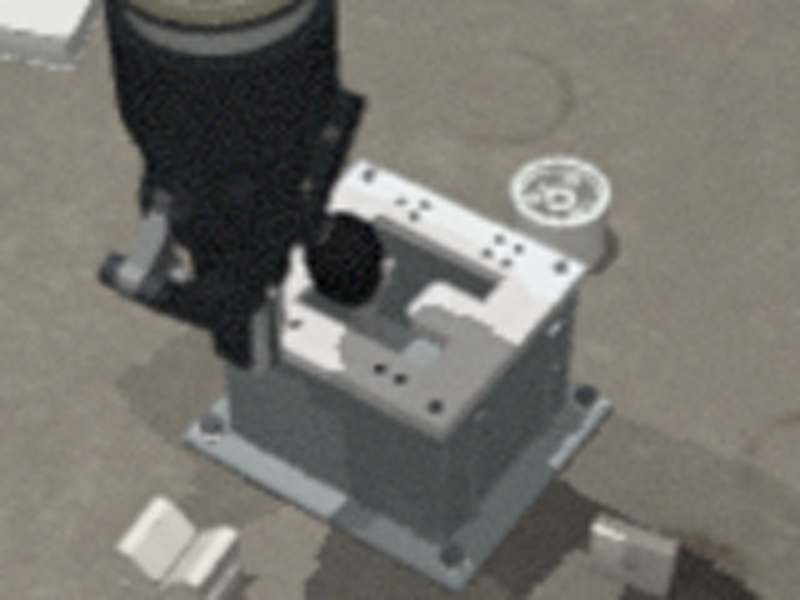

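>>> move_arm(linear=[[0,-0.008,0],[0,-0.008,0],[0,-0.008,0],[0,-0.007,0],[0,-0.007,0],[0,-0.007,0],[0,-0.007,0],[0,-0.007,0],[0,-0.007,0]], twist=[[0,0,0],[0,0,0],[0,0,0],[0,0,0],[0,0,0],[0,0,0],[0,0,0],[0,0,0],[0,0,0]])

```text
time: 8.78
eef_pos: [0.5615, -0.0378, 0.1452]
tcp_rot: [1.0, -0.017, -0.003, -0.004]
contact_force: [-2.1, 3.3, 4.2]
opening: -0.0
```

```bash
python3 look.py h; python3 zs.py h
```

```text
{'time': 8.7833, 'qpos': [-0.2503, 0.1161, 1.9134, 0.0065, 1.1204, 1.3519], 'dq': [-0.1588, -0.0006, -0.035, 0.0262, 0.0305, -0.1605], 'joint_efforts': [-1.1073, -29.5261, -26.1866, -0.5556, -0.6495, 0.0584], 'eef_pos': [0.5615, -0.0378, 0.1452], 'tcp_rot': [0.9998, -0.0172, -0.0034, -0.0038], 'contact_force': [-2.0754, 3.2913, 4.1881], 'wrist_torque': [0.5266, 0.2862, 0.0046], 'opening': -0.0}
scene 445.13547608421305 284.23480640610063 215.3411666651284 cam at [0.207 0.475 0.776]
top 452.0564813485293 278.3580148411219 215.30186442468394 cam at [ 0.457 -0.     1.005]
```

View pics/hz.png

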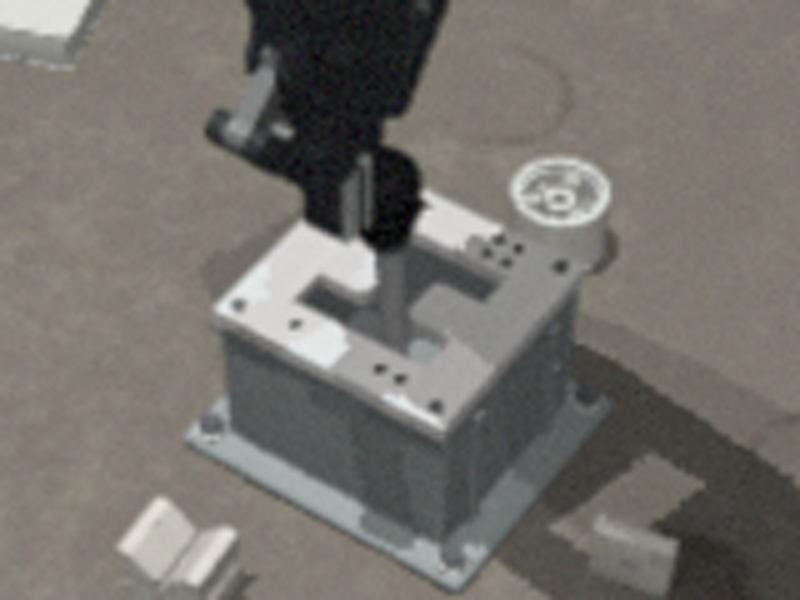

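>>> move_arm(linear=[[-0.002,-0.006,-0.004],[-0.002,-0.006,-0.004],[-0.001,-0.006,-0.004],[-0.001,-0.006,-0.003],[-0.001,-0.006,-0.003],[-0.001,-0.006,-0.003]], twist=[[0,0,0],[0,0,0],[0,0,0],[0,0,0],[0,0,0],[0,0,0]])

```text
time: 9.38
eef_pos: [0.5538, -0.0769, 0.1215]
tcp_rot: [1.0, -0.017, -0.001, -0.004]
contact_force: [1.4, 1.6, 1.1]
opening: -0.002
```

```bash
python3 look.py i; python3 zs.py i
```

```text
{'time': 9.3833, 'qpos': [-0.3225, 0.135, 1.9399, 0.0072, 1.0716, 1.2793], 'dq': [-0.1489, 0.0531, 0.0404, -0.0026, -0.0801, -0.144], 'joint_efforts': [-0.6353, -31.3398, -25.9213, -0.4266, 0.0194, 0.0942], 'eef_pos': [0.5538, -0.0769, 0.1215], 'tcp_rot': [0.9998, -0.0172, -0.0014, -0.0037], 'contact_force': [1.397, 1.6073, 1.108], 'wrist_torque': [0.3009, -0.0949, 0.0045], 'opening': -0.0023}
scene 445.13547608421305 284.23480640610063 215.3411666651284 cam at [0.207 0.475 0.776]
top 452.0564813485293 278.3580148411219 215.30186442468394 cam at [ 0.457 -0.     1.005]
```

View pics/iz.png

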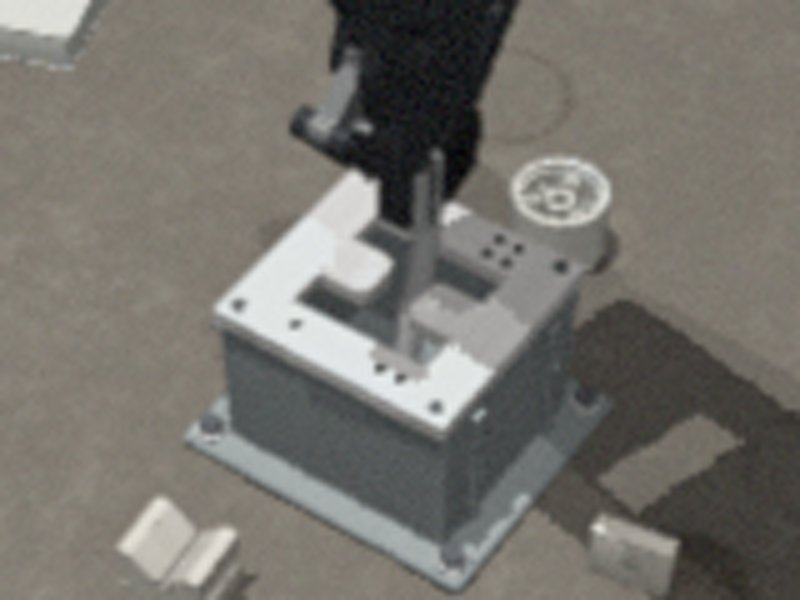

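>>> move_arm(linear=[[0,-0.004,0.005],[0,-0.005,0.005],[0,-0.003,0.002]], twist=[[0,0,0],[0,0,0],[0,0,0]])

```text
time: 9.73
eef_pos: [0.5505, -0.0892, 0.1304]
tcp_rot: [1.0, -0.018, -0.006, -0.005]
contact_force: [0.1, 1.3, -1.1]
opening: 0.004
```

>>> move_arm(linear=[[0,0.01,0],[0,0.01,0],[0,0.01,0],[-0.012,0,0],[-0.012,0,0],[-0.012,0,0],[-0.012,0,0],[0,0,0]], twist=[[0,0,0],[0,0,0],[0,0,0],[0,0,0],[0,0,0],[0,0,0],[0,0,0],[0,0,0]])

```text
time: 10.4
eef_pos: [0.5028, -0.0543, 0.1334]
tcp_rot: [1.0, -0.015, -0.003, -0.002]
contact_force: [-0.5, 0.6, 0.6]
opening: -0.001
```

```bash
python3 look.py j; python3 zs.py j
```

```text
{'time': 10.4, 'qpos': [-0.3094, 0.0031, 2.0559, 0.0021, 1.0896, 1.2907], 'dq': [0.0245, 0.0066, -0.0248, 0.0022, -0.026, 0.0153], 'joint_efforts': [-0.4042, -27.7282, -27.1682, -0.029, 0.0401, -0.0366], 'eef_pos': [0.5028, -0.0543, 0.1334], 'tcp_rot': [0.9999, -0.0152, -0.0031, -0.0019], 'contact_force': [-0.4559, 0.6318, 0.6213], 'wrist_torque': [0.0499, -0.0463, 0.013], 'opening': -0.0013}
scene 445.13547608421305 284.23480640610063 215.3411666651284 cam at [0.207 0.475 0.776]
top 452.0564813485293 278.3580148411219 215.30186442468394 cam at [ 0.457 -0.     1.005]
```

View pics/jz.png

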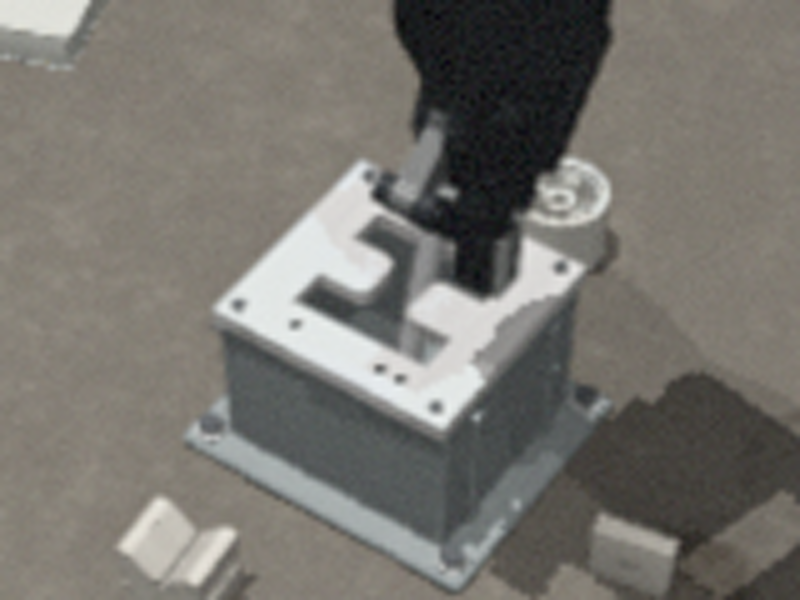

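>>> move_arm(linear=[[0,-0.01,0],[0,-0.01,0],[0,-0.01,0],[0,-0.01,0],[0,-0.01,0],[0,-0.01,0],[0,0,0]], twist=[[0,0,0],[0,0,0],[0,0,0],[0,0,0],[0,0,0],[0,0,0],[0,0,0]])

```text
time: 11.08
eef_pos: [0.5077, -0.1222, 0.1349]
tcp_rot: [1.0, -0.015, -0.0, -0.001]
contact_force: [0.1, -0.8, 0.2]
opening: 0.001
```

```bash
python3 look.py k; python3 zs.py k
```

```text
{'time': 11.0833, 'qpos': [-0.4311, 0.0353, 2.0201, 0.0009, 1.0872, 1.1691], 'dq': [-0.0069, 0.0031, -0.0013, 0.0177, 0.0097, 0.0042], 'joint_efforts': [-0.0189, -28.1112, -26.6275, -0.0344, 0.0014, -0.0701], 'eef_pos': [0.5077, -0.1222, 0.1349], 'tcp_rot': [0.9999, -0.0149, -0.0003, -0.0006], 'contact_force': [0.0672, -0.7875, 0.2092], 'wrist_torque': [0.0243, -0.0312, -0.0056], 'opening': 0.0015}
scene 445.13547608421305 284.23480640610063 215.3411666651284 cam at [0.207 0.475 0.776]
top 452.0564813485293 278.3580148411219 215.30186442468394 cam at [ 0.457 -0.     1.005]
```

View pics/kz.png

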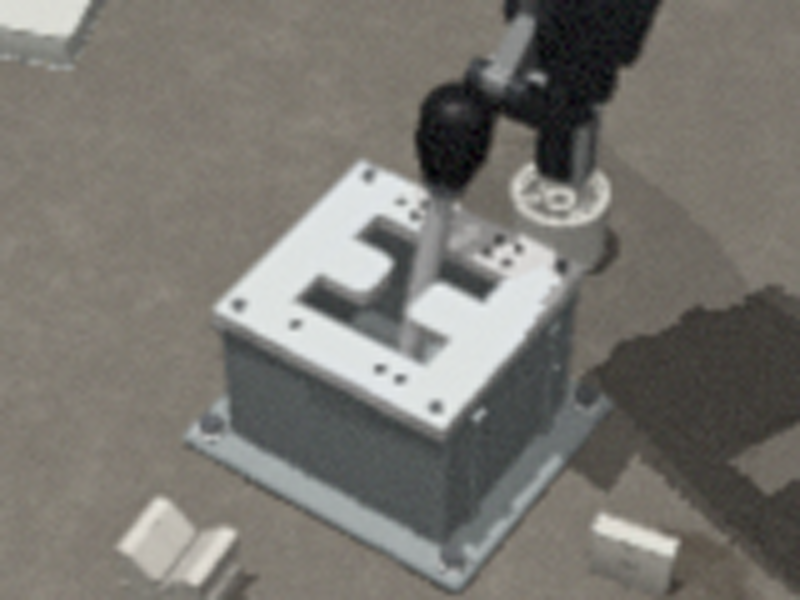

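View pics/k_top.png

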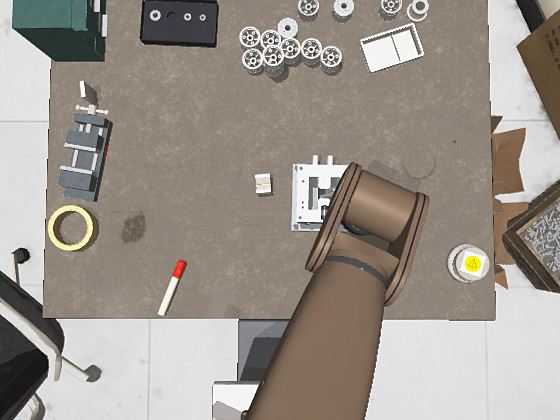

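The knob is now at (311,158) px, over the right-hand lane and in the cross channel. I'm pushing forward.

>>> move_arm(linear=[[0.007,0,0],[0.007,0,0],[0.007,0,0],[0.007,0,0],[0.007,0,0],[0.007,0,0],[0.006,0,0]], twist=[[0,0,0],[0,0,0],[0,0,0],[0,0,0],[0,0,0],[0,0,0],[0,0,0]])

```text
time: 11.77
eef_pos: [0.5579, -0.1197, 0.1342]
tcp_rot: [1.0, -0.013, -0.004, -0.001]
contact_force: [-2.5, -0.3, -0.6]
opening: -0.001
```

```bash
python3 look.py l; python3 zs.py l
```

```text
{'time': 11.7667, 'qpos': [-0.3884, 0.146, 1.9019, -0.0018, 1.1007, 1.2098], 'dq': [0.058, 0.1731, -0.1864, -0.01, 0.0301, 0.0542], 'joint_efforts': [0.8487, -33.7095, -27.4838, 0.451, -0.3776, -0.0362], 'eef_pos': [0.5579, -0.1197, 0.1342], 'tcp_rot': [0.9999, -0.0133, -0.0035, -0.0005], 'contact_force': [-2.5155, -0.2757, -0.6189], 'wrist_torque': [-0.2145, 0.3721, -0.0457], 'opening': -0.0013}
scene 445.13547608421305 284.23480640610063 215.3411666651284 cam at [0.207 0.475 0.776]
top 452.0564813485293 278.3580148411219 215.30186442468394 cam at [ 0.457 -0.     1.005]
```

View pics/lz.png

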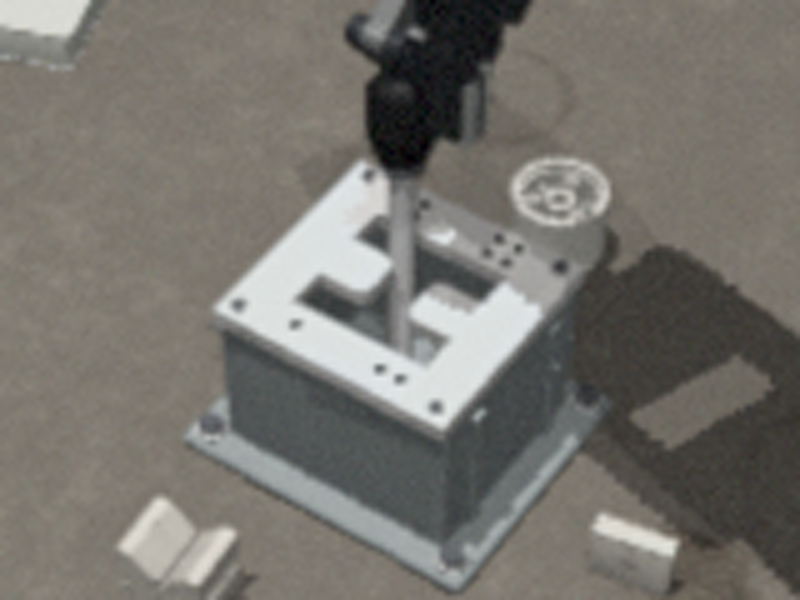

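Moving well into slot 3. I'll continue in small steps, watching the force.

>>> move_arm(linear=[[0.005,0,0],[0.005,0,0],[0.004,0,0]], twist=[[0,0,0],[0,0,0],[0,0,0]])

```text
time: 12.12
eef_pos: [0.5719, -0.119, 0.133]
tcp_rot: [1.0, -0.013, -0.005, -0.001]
contact_force: [-2.4, -0.4, -0.2]
opening: -0.003
```

>>> move_arm(linear=[[0.004,0,0],[0.004,0,0]], twist=[[0,0,0],[0,0,0]])

```text
time: 12.28
eef_pos: [0.5797, -0.1184, 0.1321]
tcp_rot: [1.0, -0.013, -0.006, -0.002]
contact_force: [-5.9, -0.5, -0.6]
opening: 0.004
```

>>> move_arm(linear=[[0.004,0,0],[0.004,0,0]], twist=[[0,0,0],[0,0,0]])

```text
time: 12.45
eef_pos: [0.5812, -0.1184, 0.1315]
tcp_rot: [1.0, -0.012, -0.018, -0.002]
contact_force: [-17.2, -0.3, 10.6]
opening: -0.001
```

The force rise to 17 N shows the lever at the stop. I'm backing off and getting clear for a look.

>>> move_arm(linear=[[-0.008,0,0],[-0.01,0,0],[-0.01,0,0],[-0.01,0,0],[-0.01,0,0],[0,0,0.02],[0,0,0.02],[0,0,0.02],[0,0,0.02],[0,0,0.02],[0,-0.02,0.01],[0,-0.025,0],[0,-0.025,0],[0,-0.025,0],[0,-0.025,0],[0,-0.025,0],[0,-0.025,0],[0,-0.025,0],[0,-0.02,0],[0,0,0]], twist=[[0,0,0],[0,0,0],[0,0,0],[0,0,0],[0,0,0],[0,0,0],[0,0,0],[0,0,0],[0,0,0],[0,0,0],[0,0,0],[0,0,0],[0,0,0],[0,0,0],[0,0,0],[0,0,0],[0,0,0],[0,0,0],[0,0,0],[0,0,0]])

```text
time: 14.12
eef_pos: [0.524, -0.3383, 0.2525]
tcp_rot: [1.0, -0.011, -0.001, 0.0]
contact_force: [0.9, 0.0, 0.1]
opening: -0.003
```

```bash
python3 look.py m; python3 - <<'E'
from geo import *
a=cv2.imread("pics/m_scene.png")[130:270,220:380];b=cv2.imread("pics/m_top.png")[140:280,250:410]
cv2.imwrite("pics/m.png",cv2.resize(np.hstack([a,b]),(800,350),interpolation=cv2.INTER_CUBIC))
t=load("m_top.npz");s=load("m_scene.npz");c={}
for n,d,(x0,y0,x1,y1) in(("t",t,(325,155,350,200)),("s",s,(280,130,320,170))):
    m=(d["img"].max(2)<45).astype(np.uint8);M=np.zeros_like(m);M[y0:y1,x0:x1]=m[y0:y1,x0:x1]
    k,l,st,ce=cv2.connectedComponentsWithStats(M);i=1+st[1:,4].argmax();print(st[i],ce[i]);c[n]=ce[i]
k=tri(t,c["t"],s,c["s"]);print("knob",k,"rel",k[:2]-[.557,-.077])
P0=cloud(load("a_top.npz"));P=cloud(t)
for nm,(x,y,w) in dict(vb=(263,184,20),hs=(386,197,20),sg=(314,256,14)).items():
    for Q in(P0,P):
        q=Q[y-w:y+w,x-w:x+w].reshape(-1,3); q=q[(q[:,2]>.015)&(q[:,2]<.06)]; print(nm,len(q),q.mean(0).round(4))
E
```

```text
{'time': 14.1167, 'qpos': [-0.7351, 0.1504, 1.6723, -0.0017, 1.3193, 0.859], 'dq': [0.0115, -0.0325, 0.0354, 0.038, 0.0109, 0.0093], 'joint_efforts': [-0.306, -35.1786, -29.9755, -0.0518, -0.0366, -0.0933], 'eef_pos': [0.524, -0.3383, 0.2525], 'tcp_rot': [0.9999, -0.0114, -0.0007, 0.0005], 'contact_force': [0.9344, 0.0023, 0.1149], 'wrist_torque': [0.016, 0.021, -0.0054], 'opening': -0.0033}
scene 445.13547608421305 284.23480640610063 215.3411666651284 cam at [0.207 0.475 0.776]
top 452.0564813485293 278.3580148411219 215.30186442468394 cam at [ 0.457 -0.     1.005]
[337 157  13  19 138] [342.56521739 167.83333333]
[284 142  14  20 208] [290.9375 151.9375]
knob [ 0.60080498 -0.10847     0.14546227] rel [ 0.04380498 -0.03147   ]
vb 281 [0.584  0.0487 0.0298]
vb 286 [0.5839 0.0488 0.0298]
hs 340 [ 0.5547 -0.2165  0.0323]
hs 336 [ 0.5546 -0.2165  0.0325]
sg 77 [ 0.4269 -0.0618  0.0298]
sg 76 [ 0.427  -0.0618  0.0299]
```

View pics/m.png

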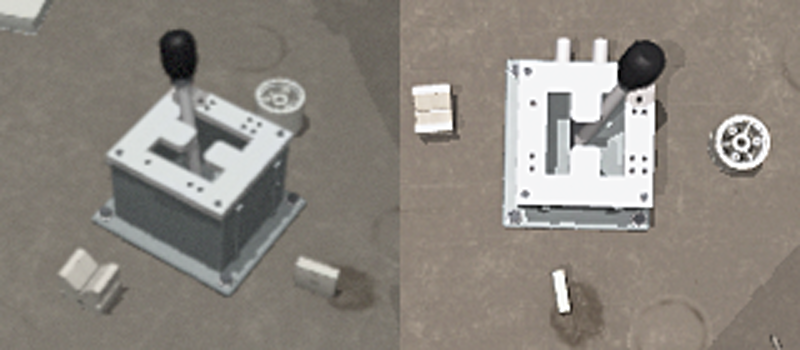

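The bystanders haven't moved. The mask window cut the knob in the top view, so I'm remeasuring it.

```bash
python3 - <<'E'
from geo import *
t=load("m_top.npz");s=load("m_scene.npz");c={}
for n,d,(x0,y0,x1,y1) in(("t",t,(325,150,370,190)),("s",s,(275,130,320,170))):
    m=(d["img"].max(2)<45).astype(np.uint8);M=np.zeros_like(m);M[y0:y1,x0:x1]=m[y0:y1,x0:x1]
    k,l,st,ce=cv2.connectedComponentsWithStats(M);i=1+st[1:,4].argmax();print(st[i],ce[i]);c[n]=ce[i]
k=tri(t,c["t"],s,c["s"]);r=k[:2]-[.557,-.077];y=-.025
f=[r[0]*np.cos(y)+r[1]*np.sin(y),-r[0]*np.sin(y)+r[1]*np.cos(y)];print("knob",k,"unit axes",f,"tilt",np.arctan2(f[0],k[2]-.018),np.arctan2(-f[1],k[2]-.018))
E
```

```text
[337 157  19  19 186] [345.07526882 166.94086022]
[284 142  14  20 208] [290.9375 151.9375]
knob [ 0.60385265 -0.11377226  0.13994495] unit axes [np.float64(0.0477572193120182), np.float64(-0.03558957449219125)] tilt 0.3732695161659273 0.28396260973776816
```

```bash
python3 -c "
from plant import *
print(sign_off()); print(get_state()['time'])"
```

```text
the job is handed in; nothing more can be done
None
the job is handed in; nothing more can be done
```

The selector is in third, and I handed the job in at about 14 s. The lever started forward in slot 1. With the gripper shut, I pushed the knob with the outside of the fingers: back into the cross channel, across to the right-hand lane, then forward to the stop.

**Contact force:** it stayed around 2–6 N while the lever was moving. It rose to about 17 N along the push (about 20 N in all) for a moment when the lever met the end of the slot.

**Last checks, with the arm clear:**
- **Lever:** the knob measured 47.8 mm forward, against about 48 mm expected when home. It was 35.6 mm right, against about 39 mm, which is within the camera error and the stick's play.
- **Bystanders:** the V-block, round housing and slip gauge had moved no more than about 0.2 mm in the top view, which is measurement noise.

**Disagreements:**
- The two cameras put the unit's centre about 3–4 mm apart, so I used a value between them.
- My first final knob measurement had the knob cut off by the search window. I repeated it with a larger window, and the figures above come from that.

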